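Third hand at the carver's assembly jig

ROBOT

A 6-joint arm with a two-finger parallel gripper is mounted at the origin on the work surface. World frame = base frame: x ahead of the robot, y to its left, z up, the work surface at z = 0. Lengths are in m, angles in rad, forces in N, time in s.
With the tool pointing down it reaches from about 0.275 to 0.75 m from the base axis. Payload 10.2 kg.
Tool frame: the origin (TCP) lies midway between the tips of the shut fingers; the grasp point (between the pads) lies 19 mm behind it (env.hold_point_z is the distance from the TCP to the grasp point, in m); z points along the fingers, y is the line along which they close (so a half turn about z gives the same grasp; the last joint's range is limited). The gripper opens to 85 mm and grips with 20 to 120 N. Pads are 22 mm wide; open, the fingers measure 114 mm over their backs; the gripper's body (76 mm by 85 mm) begins 54 mm behind the grasp point. The pads swing forward as they close: fully open they stand 13 mm farther back than shut.
Start: joints at [0.914, 0.313, 1.498, -0, 1.331, -0.223], TCP at [0.221, 0.476, 0.231] pointing down, gripper open.
Joint ranges: [-2.94, 2.94], [-0.97, 2.17], [0.19, 2.56], [-1.23, 4.37], [0.02, 3.11], [-2.88, 2.88]. Speed limits (rad/s): [2.39, 2.39, 3.01, 3.14, 3.14, 3.14].

INTERFACE

Orientations are given as a unit quaternion [x, y, z, w].
In Python, from bench import env, kinematics, monitor, eyes, job gives the robot as it stands. The module is installed in compiled form; this text tells all that it offers. Calls block until the motion is done:
- env.reach(position, orientation): joint-space move of the TCP to a pose.
- env.movel(position, velocity=0.15, frame=None, guard=None): straight line of the TCP; frame=None keeps the orientation; velocity is the mean speed in m/s. With guard (N) it stops when the force on the tool has changed by that much, and returns True; else False.
- env.set_joints(angles): joint-space move.
- env.release() and env.close_gripper(effort=None): open the fingers fully, or close them until they stop; effort is the grip in N (None keeps the last).
- env.hold(seconds).
- kinematics.ik(position, orientation): joint angles nearest the present ones, or None.
- monitor.sense(): the state.
- eyes.grab_frame(name): name is "scene" or "top" or "wrist"; returns a dict with "frame" (400x640x3 uint8, red, green, blue), "mtx" (3x3 intrinsics, pixels), "view" (4x4, takes a point from world to camera coordinates). Camera axes: x right, y down, z forward; pixel columns grow to the right and rows downward; lengths in m; the calibration is good to about 2 mm. A picture is of the moment at which its call begins. There is no depth.
A pose or a line that the arm cannot do raises env.MotionError and nothing moves.
- job.hand_in(): hands the job in; it is judged then, once.
The state is a dict: "clock": time; "joints": joint angles; "qvel": joint speeds; "joint_efforts": joint torques, N m; "position": TCP position; "ee_rot": TCP orientation; "contact_force": force on the tool from outside, world axes, zero at the start; "ft_torque": the same for the moment, N m; "finger_gap": opening from 0.0 (shut) to 1.0 (fully open); "gripper_force": force on a finger pad.
Only numpy, scipy, OpenCV 4.12 (cv2) and the standard library are available. Lean on these libraries where they do the work, as an engineer would, in place of code of your own. Each camera call takes 0.05 s, during which the arm holds its last target. There are 200 camera calls.

TASK

Pick up the carved wooden wall bracket, lightly because the fresh carving dents (grip well under 60 N), lift it across to the jig and set it down on the jig's bed with its flat back plate towards the sprung fence, square to it and centred on it. Then push the back plate against the fence with a steady force of about 10 N, which brings the fence's pointer midway between the two gauge pins; never ram the fence to the end of its travel. Finish while still holding the bracket pressed like that, so that the carver can drive the screw through the fence's window; leave the other things on the bench alone.

Things in the scene. Friction and masses are not known exactly. Their poses are not given: they have to be found in the camera images.
- bracket: carved pale-wood wall bracket, loose, about 190 g. Origin: centre of its underside, z up, length along y (-64 to +63 mm). +y end: flat upright back plate 72 wide (x), 70 high, 15 thick. Then a beam with parallel sides, 40 wide (x), 46 high (a sloping fillet on top near the plate), to a round scroll 50 high, 40 wide, at the -y end. Grip it across the beam's 40 mm, y about 0, at under 60 N a finger
- bracket_back (a point): centre of the back plate's flat rear face, in the bracket's frame at (0, +63, +35) mm
- jig: assembly jig, fixed: plywood bed 150 (x) x 310 (y) mm, 18 thick, bare in front of the fence. Origin: centre of the bed's underside, z up; +y is the pushing direction. A fixed back block 90 wide, 70 high with a window stands at y +135 to +155. A gauge strip (x 56 to 68 mm, 6 high) beside the fence carries two thin upright pins, at 12 and 28 mm of fence travel (6 and 14 N)
- fence_face (a point): centre of the fence's face, 35 mm above the bed; at rest at jig (0, +45, +53) mm; axes as the jig's; moves with the fence. The bracket's back plate is to lie on it, bracket_back at fence_face
- mallet: bystander: wooden carver's mallet lying on the bench, 260 long, head 72 diameter; origin under the narrow end of its head, handle to its -x
- blank: bystander: plain uncarved pale-wood block 50 x 130 x 60 high, no back plate; origin at the centre of its underside
- gouge: bystander: carving gouge lying on the bench, 210 long along its x, wooden handle 26 thick to -x; origin under its brass ferrule
- fence (a joint): travel in m of the sprung fence: an upright wooden board 72 wide, 72 high, 14 thick, with a 26 mm square window, on guide rods with coil springs. 0 at rest, growing as it is pushed along the jig's +y; hard end at 0.036. The springs give 0.5 N per mm, no preload: 10 N at 0.020. A thin steel pointer on its side shows the travel against the two pins
Mind the look-alikes: they are no part of the job. Leave any red or turquoise look-alike of the bracket alone.

How it is judged:
By the outcome, as a careful person would: the job done as asked, in the order asked, and still so for the second after the job is handed in, while the arm keeps its last pose, push and grip.
It also fails if it takes over 40 s, if anything falls off the work surface, if the arm or the gripper's body presses on something with over 40 N, if the wrist force passes 120 N, or if a joint passes its speed limit or range.

## Working session

There is one attempt and no reset: what is moved stays moved. The work goes in short steps, each a Python script; the robot and the scene stay as the last script left them, time stands still between calls to the robot, and variables do not carry over. Pictures are saved under pics/ and viewed, at most 10 in all, crops included, and the job is handed in when it is done.

```bash
mkdir -p pics
python3 - <<'E'
from bench import env, kinematics, monitor, eyes, job
import cv2,numpy as np
for n in ["scene","top"]:
    f=eyes.grab_frame(n); cv2.imwrite(f"pics/{n}0.png",f["frame"][:,:,::-1]); np.savez(f"{n}0.npz",**f)
s=monitor.sense(); print({k:np.round(s[k],3) for k in ["clock","position","ee_rot","contact_force","finger_gap"]},env.hold_point_z)
E
```

```text
{'clock': np.float64(0.1), 'position': array([0.221, 0.476, 0.231]), 'ee_rot': array([ 0.215,  0.977, -0.001, -0.   ]), 'contact_force': array([ 0.505, -0.073,  0.192]), 'finger_gap': np.float64(1.0)} 0.0187
```

View pics/scene0.png

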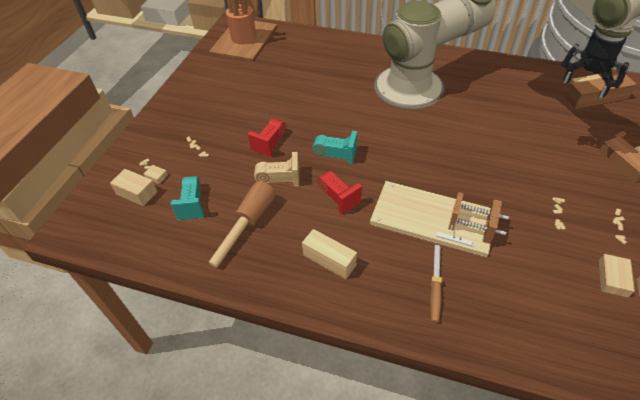

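View pics/top0.png

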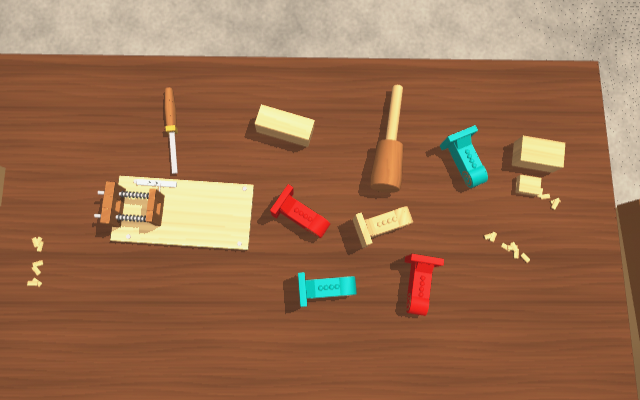

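The top view shows several candidates. The pale bracket with a back plate is at about (384,225). The red ones are at (300,212) and (421,285), the turquoise ones at (328,288) and (466,157), and plain blocks at (284,125) and (539,153). Only the first is pale and has both a plate and a scroll. I'll confirm it in an enlarged crop, along with the jig.

Run:
```python
import cv2,numpy as np
f=np.load("top0.npz")["frame"][:,:,::-1]
a=cv2.resize(f[190:260,340:430],None,fx=6,fy=6,interpolation=cv2.INTER_CUBIC)
b=cv2.resize(f[165:260,90:265],None,fx=4.5,fy=4.5,interpolation=cv2.INTER_CUBIC)
cv2.imwrite("pics/c1.png",a);cv2.imwrite("pics/c2.png",b)
```

```text
(no output)
```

View pics/c1.png

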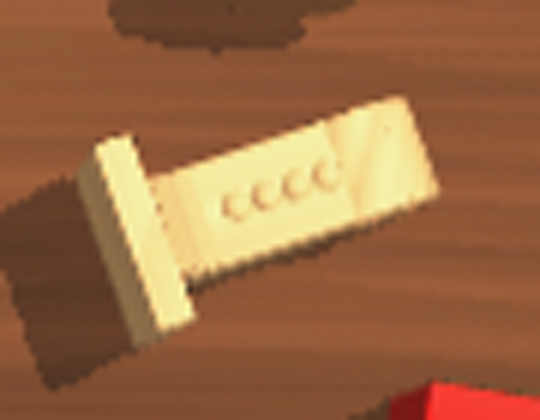

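View pics/c2.png

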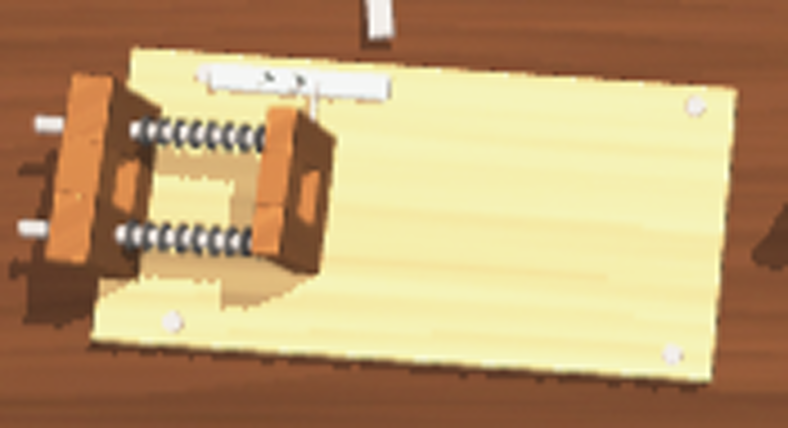

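Crop 1 confirms a pale bracket with a plate, a carved beam and a scroll. Its plate top corners in the crop are (95,157), (130,136), (195,318) and (159,335). Crop 2 shows the bed's top corners at (133,48), (737,90), (710,380) and (93,340). The fence's top front edge is at the left end of the bare bed. Next I fit both poses.

```bash
cat > h.py <<'E'
import numpy as np, cv2
from scipy.optimize import least_squares
from scipy.spatial.transform import Rotation as R
def world(p,P):
    c,s=np.cos(p[2]),np.sin(p[2]); P=np.asarray(P,float)
    return np.c_[p[0]+c*P[:,0]-s*P[:,1],p[1]+s*P[:,0]+c*P[:,1],P[:,2]]
def proj(f,W):
    C=W@f["view"][:3,:3].T+f["view"][:3,3]; q=C@f["mtx"].T; return q[:,:2]/q[:,2:]
def unproj(f,uv,z):
    d=np.linalg.solve(f["mtx"],[*uv,1]); Rm=f["view"][:3,:3]; o=-Rm.T@f["view"][:3,3]; d=Rm.T@d
    return o+d*(z-o[2])/d[2]
def fit(f,P,uv,p0):
    r=least_squares(lambda p:(proj(f,world(p,P))-uv).ravel(),p0,loss="soft_l1"); return r.x,(proj(f,world(r.x,P))-uv)
def crop(uv,s,o): return (np.asarray(uv,float)+.5)/s-.5+np.array(o)
E
python3 - <<'E'
from h import *
f=np.load("top0.npz"); np.set_printoptions(precision=4,suppress=True)
def best(P,uv):
    rs=[fit(f,P,uv,[0.4,0,a]) for a in (0,1.57,3.14,-1.57)]
    return min(rs,key=lambda r:np.abs(r[1]).sum())
uv=crop([(95,157),(159,335),(195,318),(130,136),(79,178),(140,347)],6,(340,190))
k=.001
# seen from above, image y axis: try both mirror assignments
for s in (1,-1):
    P=np.array([(36*s,63,70),(-36*s,63,70),(-36*s,48,70),(36*s,48,70),(36*s,63,0),(-36*s,63,0)])*k
    p,r=best(P,uv); print("bracket",s,p,np.degrees(p[2]),np.abs(r).max(),r.ravel())
uv=crop([(133,48),(737,90),(710,380),(93,340)],4.5,(90,165))
for s in (1,-1):
    P=np.array([(75*s,155,18),(75*s,-155,18),(-75*s,-155,18),(-75*s,155,18)])*k
    p,r=best(P,uv); print("jig",s,p,np.degrees(p[2]),r.ravel())
    print("fence top corners",crop(0,1,0) , (proj(f,world(p,np.array([(36*s,45,90),(-36*s,45,90),(36*s,59,90),(-36*s,59,90)])*k))-[90,165]+.5)*4.5-.5)
print("cam",-f["view"][:3,:3].T@f["view"][:3,3])
E
```

```text
bracket 1 [ 0.5342 -0.2898  0.3286] 18.826660132707747 1.4467072108064656 [-0.2219 -1.4467  0.3368 -0.0786  0.7993  0.5384  0.3473 -0.1011 -0.876
 -0.1473 -0.5254  0.9142]
bracket -1 [ 0.4963 -0.1725  3.4522] 197.79412744286137 11.406584878930119 [  1.1018  -2.3089   1.1099  -0.7768 -11.4066   4.1583 -11.1854   3.2331
   0.3706  -0.9602   0.2025   0.2569]
jig 1 [ 0.5607  0.1703 -0.0649] -3.716552555998593 [ 0.0222  0.0925  0.0193 -0.1164  0.2737  0.1168 -0.3159 -0.1092]
fence top corners 0.0 [[298.8572 107.5071]
 [279.9335 256.1648]
 [269.5427 105.5228]
 [250.2316 254.1814]]
jig -1 [0.6647 0.1758 0.1821] 10.430743153553292 [  -0.2318   35.4668    0.369     2.6458   -3.7912 -122.6984    1.5268
  -91.8587]
fence top corners 0.0 [[300.0322  63.6301]
 [281.5863 -78.3188]
 [270.8139  68.6303]
 [252.7079 -73.4893]]
cam [ 0.3734 -0.0962  1.1444]
```

```bash
cat >> h.py <<'E'
def quat(yaw): return (R.from_euler("z",yaw+np.pi/2)*R.from_euler("x",np.pi)).as_quat()
E
python3 - <<'E'
from h import *
from bench import env, kinematics, monitor, eyes
env.reach([0.534,-0.290,0.25],quat(0.3286))
f=eyes.grab_frame("wrist"); cv2.imwrite("pics/w1.png",f["frame"][:,:,::-1]); np.savez("w1.npz",**f)
s=monitor.sense(); print(s["clock"],np.round(s["position"],4),np.round(s["joints"],2))
k=.001;p=[0.5342,-0.2898,0.3286]
print(proj(f,world(p,np.array([(36,63,70),(-36,63,70),(-36,48,70),(36,48,70),(20,-40,46),(-20,-40,46),(0,0,46)])*k)).round(0))
E
```

```text
3.0583 [ 0.5343 -0.2893  0.25  ] [-0.69  0.49  1.2   0.    1.46 -1.02]
[[356. 120.]
 [287. 119.]
 [288. 134.]
 [356. 134.]
 [338. 207.]
 [305. 207.]
 [322. 175.]]
```

View pics/w1.png

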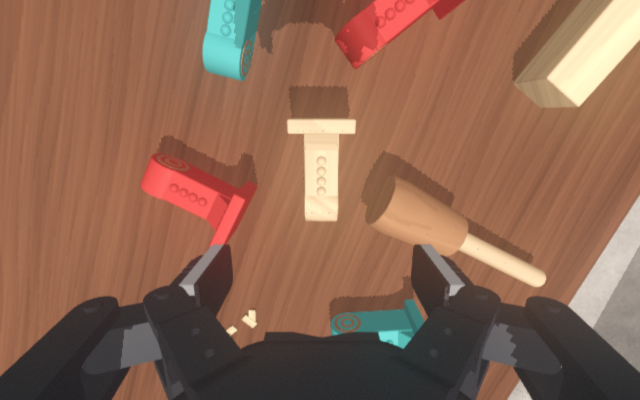

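The wrist view shows the bracket's plate at (287–356, 120–133) and the beam at x 305–338. This agrees with the fit to about 1 px. The mallet head's rim runs from (395,178) to (366,215), so I'll check finger clearance before descending.

Run:
```python
from h import *
f=np.load("w1.npz");p=np.array([0.5342,-0.2898,0.3286])
def br(uv,z):
    d=unproj(f,uv,z)[:2]-p[:2]; c,s=np.cos(p[2]),np.sin(p[2]); return np.round([c*d[0]+s*d[1],-s*d[0]+c*d[1]],4)
for uv in [(395,178),(375,190),(366,215),(255,186),(213,240)]: print(uv,[br(uv,z) for z in (0.0,.036,.07)])
print([br(u,.07) for u in [(287.5,119.5),(355.5,119.5)]],[br(u,.046) for u in [(305,190),(338.5,190)]])
```

```text
(395, 178) [array([ 0.0976, -0.0136]), array([ 0.0886, -0.006 ]), array([0.0802, 0.0012])]
(375, 190) [array([ 0.0718, -0.0301]), array([ 0.0652, -0.021 ]), array([ 0.059 , -0.0124])]
(366, 215) [array([ 0.0611, -0.0657]), array([ 0.0555, -0.0533]), array([ 0.0502, -0.0416])]
(255, 186) [array([-0.0894, -0.0248]), array([-0.0812, -0.0162]), array([-0.0735, -0.0081])]
(213, 240) [array([-0.1532, -0.1032]), array([-0.1391, -0.0874]), array([-0.1259, -0.0725])]
[array([-0.0356,  0.063 ]), array([0.035 , 0.0631])] [array([-0.0198, -0.0186]), array([ 0.02  , -0.0186])]
```

Run:
```python
from h import *
from bench import env, monitor
p=[0.5342,-0.2898,0.3286]; g=world(p,[(0,.006,0)])[0]; q=quat(p[2])
env.movel([g[0],g[1],0.12],0.2,frame=q)
print(env.movel([g[0],g[1],0.012],0.08,guard=6))
env.close_gripper(35)
s=monitor.sense(); print(s["clock"],np.round(s["position"],4),s["finger_gap"],s["gripper_force"],np.round(s["contact_force"],2))
env.movel([g[0],g[1],0.16],0.12)
s=monitor.sense(); print(s["clock"],np.round(s["position"],4),s["finger_gap"],s["gripper_force"],np.round(s["contact_force"],2))
```

```text
False
5.8417 [ 0.5324 -0.2842  0.0122] 0.46073060952922384 36.86914265155792 [-0.06 -0.14  1.89]
7.225 [ 0.532  -0.2839  0.1592] 0.4657240072585137 36.377554535865784 [ 0.05  0.15 -1.36]
```

Run:
```python
from h import *
from bench import env, monitor, eyes
J=[0.5607,0.1703,-0.0649]; g=world(J,[(0,-.037,0)])[0]; q=quat(J[2])
env.reach([g[0],g[1],0.16],q)
env.movel([g[0],g[1],0.042],0.1)
f=eyes.grab_frame("wrist"); cv2.imwrite("pics/w2.png",f["frame"][:,:,::-1]); np.savez("w2.npz",**f)
s=monitor.sense(); print(s["clock"],np.round(s["position"],4),g,s["finger_gap"],s["gripper_force"],np.round(s["contact_force"],2))
k=.001
print("fence top front",proj(f,world(J,np.array([(36,45,90),(-36,45,90)])*k)).round(1))
B=[*world(J,[(0,-.043,0)])[0][:2],J[2]]
print("plate top rear/front",proj(f,world(B,np.array([(36,63,100),(-36,63,100),(36,48,100),(-36,48,100)])*k)).round(1))
```

```text
10.15 [0.5587 0.1334 0.0426] [0.55830039 0.13337789 0.        ] 0.4646329326052508 36.36053144931793 [-0.42 -0.06 -2.33]
fence top front [[445.4  66.4]
 [200.4  66.3]]
plate top rear/front [[449.7 156.1]
 [196.3 156.1]
 [443.9 206.5]
 [201.9 206.5]]
```

View pics/w2.png

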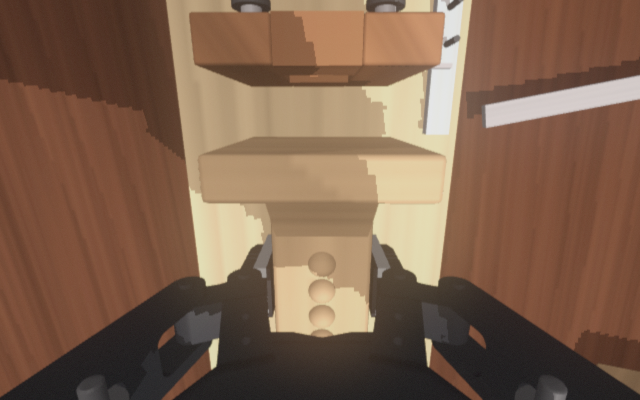

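The wrist view shows the plate's top at x 200–445, rows 153–203, and the fence's top front edge at x about 192–442, row 66. They're parallel, but the fence looks about 5 px (1.5 mm) to the left, so I'll measure it in an enlarged crop.

Run:
```python
from h import *
f=np.load("w2.npz"); a=f["frame"][:,:,::-1]
L=cv2.resize(a[0:215,160:260],None,fx=2.75,fy=2.75,interpolation=cv2.INTER_CUBIC); Rr=cv2.resize(a[0:215,380:480],None,fx=2.75,fy=2.75,interpolation=cv2.INTER_CUBIC)
cv2.imwrite("pics/w2c.png",np.hstack([L,Rr]))
J=[0.5607,0.1703,-0.0649];k=.001
print("bed edges",proj(f,world(J,np.array([(75,20,18),(-75,20,18),(75,45,18),(-75,45,18),(75,-10,18),(-75,-10,18)])*k)).round(1))
print("strip inner/outer",proj(f,world(J,np.array([(56,45,24),(68,45,24),(56,30,24),(68,30,24)])*k)).round(1))
print("fence bottom front & back top",proj(f,world(J,np.array([(36,45,18),(-36,45,18),(36,59,90),(-36,59,90)])*k)).round(1))
```

```text
bed edges [[459.4 135.5]
 [184.9 135.4]
 [465.3  86.9]
 [179.1  86.9]
 [452.9 188.8]
 [191.2 188.8]]
strip inner/outer [[433.1  85.9]
 [456.9  85.9]
 [430.2 116.7]
 [453.4 116.7]]
fence bottom front & back top [[390.9  86.9]
 [253.5  86.9]
 [450.9  12.7]
 [195.1  12.6]]
```

View pics/w2c.png

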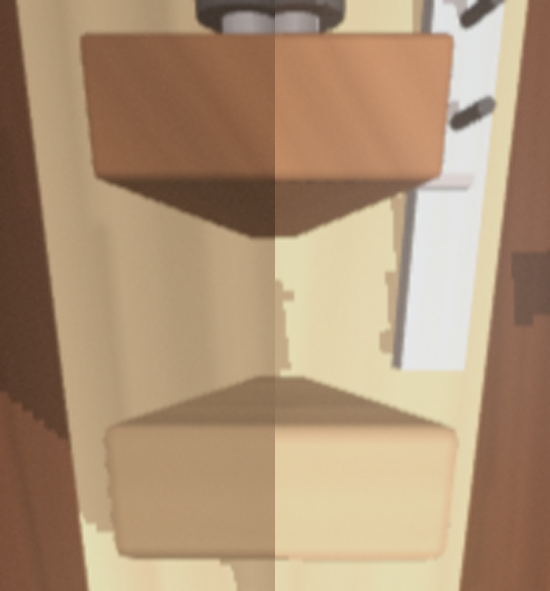

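Relative to the fence's centre (317 px), the plate's centre (322 px) is 1.4 mm too far towards +x, and it's square. I'll shift by that, set it down with a guard, then push in guarded steps.

Run:
```python
from h import *
from bench import env, monitor
J=[0.5607,0.1703,-0.0649]; W=lambda y,z:world(J,[(-.0014,y,z)])[0]
ey=np.array([-np.sin(J[2]),np.cos(J[2]),0])
def rep(t):
    s=monitor.sense(); d=s["position"]-np.array([J[0],J[1],0])
    print(t,round(float(s["clock"]),2),"jig xy",np.round([d@[ey[1],-ey[0],0],d@ey,d[2]],4),"Fpush",round(float(-s["contact_force"]@ey),2),"Fz",round(float(s["contact_force"][2]),2),"grip",round(float(s["gripper_force"]),1)); return s
env.movel(W(-.037,.042),0.05); rep("shift")
print(env.movel(W(-.037,.0275),0.02,guard=2.5)); s=rep("down")
z=float(s["position"][2])
np.save("z.npy",z)
for y in (-.030,-.020):
    env.movel(W(y,z),0.04); rep(y)
print(env.movel(W(-.002,z),0.03,guard=3)); rep("contact")
```

```text
shift 10.4 jig xy [-0.0014 -0.037   0.0422] Fpush 0.19 Fz -1.4 grip 36.4
True
down 10.98 jig xy [-0.0015 -0.037   0.0302] Fpush 0.88 Fz 4.27 grip 37.3
-0.03 11.31 jig xy [-0.0013 -0.0294  0.0302] Fpush -0.85 Fz 0.68 grip 36.8
-0.02 11.71 jig xy [-0.0014 -0.0194  0.0302] Fpush -2.7 Fz 1.83 grip 36.8
True
contact 11.92 jig xy [-0.0014 -0.0193  0.0302] Fpush -0.04 Fz 3.97 grip 37.1
```

```bash
cat >> h.py <<'E'
J=[0.5607,0.1703,-0.0649]; ey=np.array([-np.sin(J[2]),np.cos(J[2]),0])
W=lambda y,z:world(J,[(-.0014,y,z)])[0]
def rep(t,env,monitor,n=6):
    F=[]
    for _ in range(n):
        env.hold(.03); s=monitor.sense(); F.append(s["contact_force"])
    F=np.mean(F,0); d=s["position"]-np.array([J[0],J[1],0])
    print(t,round(float(s["clock"]),2),"jig",np.round([d@[ey[1],-ey[0],0],d@ey,d[2]],4),"Fpush",round(float(-F@ey),2),"Fz",round(float(F[2]),2),"grip",round(float(s["gripper_force"]),1))
    return float(-F@ey)
E
python3 - <<'E'
from h import *
from bench import env, monitor
z=float(np.load("z.npy"))
rep("start",env,monitor)
for y in (-.015,-.011,-.007,-.003,.001):
    env.movel(W(y,z),0.03)
    if rep(y,env,monitor)>8: break
E
```

```text
start 12.12 jig [-0.0014 -0.0193  0.0302] Fpush -0.07 Fz 4.7 grip 37.2
-0.015 12.61 jig [-0.0013 -0.0148  0.0302] Fpush -0.98 Fz 3.31 grip 37.0
-0.011 13.09 jig [-0.0013 -0.0108  0.0302] Fpush -0.28 Fz 3.5 grip 37.0
-0.007 13.57 jig [-0.0013 -0.0071  0.0303] Fpush 2.51 Fz 4.21 grip 37.1
-0.003 14.06 jig [-0.0013 -0.0032  0.0302] Fpush 4.83 Fz 4.72 grip 37.2
0.001 14.54 jig [-0.0013  0.0006  0.0302] Fpush 5.72 Fz 4.76 grip 37.2
```

Run:
```python
from h import *
from bench import env, monitor, eyes
z=float(np.load("z.npy"))
for y in (.0045,.008):
    env.movel(W(y,z),0.03)
    if rep(y,env,monitor)>10.5: break
f=eyes.grab_frame("wrist"); np.savez("w3.npz",**f); a=f["frame"][:,:,::-1]
cv2.imwrite("pics/w3.png",np.vstack([cv2.resize(a[0:220,160:500],None,fx=1.5,fy=1.5,interpolation=cv2.INTER_CUBIC)[:, :510],cv2.resize(a[0:60,400:485],(510,260),interpolation=cv2.INTER_CUBIC)]))
f=eyes.grab_frame("top"); np.savez("t3.npz",**f); a=f["frame"][:,:,::-1]
s=eyes.grab_frame("scene"); np.savez("s3.npz",**s); b=s["frame"][:,:,::-1]
cv2.imwrite("pics/t3.png",np.vstack([cv2.resize(a[170:250,95:215],(600,300),interpolation=cv2.INTER_CUBIC),cv2.resize(b[180:255,395:515],(600,300),interpolation=cv2.INTER_CUBIC)]))
```

```text
0.0045 15.01 jig [-0.0013  0.0039  0.0302] Fpush 7.55 Fz 4.73 grip 37.2
0.008 15.47 jig [-0.0013  0.0071  0.0302] Fpush 9.53 Fz 5.33 grip 37.2
```

View pics/w3.png

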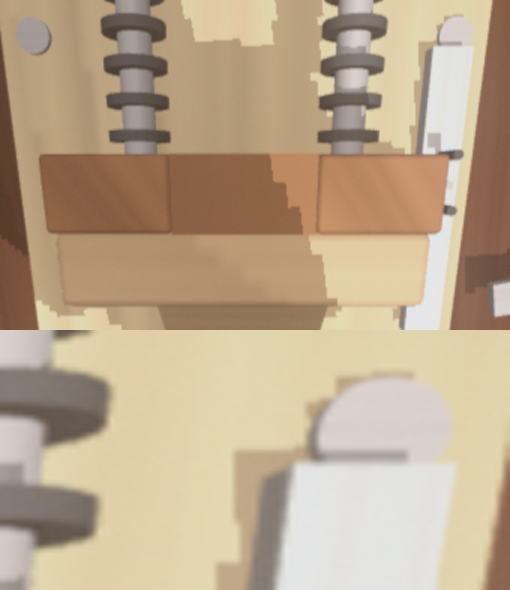

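View pics/t3.png

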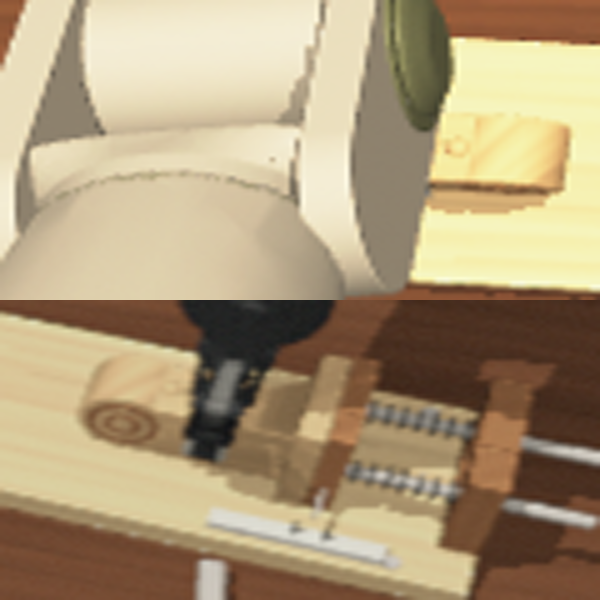

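The wrist view shows the plate flush along the fence, with its contact line level at row 235 of the crop. Plate centre is 243 and fence centre 244.5, which is about 0.3 mm. The scene view shows the pins at about (298,528) and (327,536) in the crop, with the pointer at about (320,500). I'll compute the fence travel from these.

Run:
```python
from h import *
k=.001
f=np.load("w3.npz")
for t in (16,18,20,22): print(t,"wrist row",((proj(f,world(J,np.array([(36,45+t,90),(36,59+t,90)])*k))[:,1]+.5)*1.5-.5).round(1))
g=np.load("w2.npz"); 
def jy(f,uv,z):
    d=unproj(f,uv,z)[:2]-J[:2]; return round(float(d@ey[:2])*1000,1),round(float(d@[ey[1],-ey[0]])*1000,1)
print("pointer rest",[jy(g,(446.5,65.8),z*k) for z in (24,30,40)],"pin1 base",jy(g,(445.8,46.2),.024))
s=np.load("s3.npz")
P0=45
def sc(P): return (proj(s,world(J,np.array(P)*k))-[395,180])*[5,4]+[0,300]
print("scene strip corner",sc([(68,20,24)]).round(0),"fence top front",sc([(36,45+t,90) for t in (16,20,24)]).round(0).tolist())
for y in (45,50,55,57,59,63,65,70,73,80,87): print(y,sc([(62,y,24),(62,y,34),(45,y,30)]).round(0).tolist())
a=s["frame"][:,:,::-1]
cv2.imwrite("pics/s3c.png",cv2.resize(a[210:248,430:485],None,fx=14,fy=14,interpolation=cv2.INTER_CUBIC))
```

```text
16 wrist row [253.5 175.5]
18 wrist row [242.8 163.8]
20 wrist row [232.  151.9]
22 wrist row [221.  139.8]
pointer rest [(54.4, 61.7), (53.6, 59.4), (52.2, 55.5)] pin1 base (63.3, 60.4)
scene strip corner [[205. 522.]] fence top front [[321.0, 439.0], [329.0, 441.0], [338.0, 442.0]]
45 [[256.0, 525.0], [259.0, 516.0], [265.0, 499.0]]
50 [[266.0, 527.0], [269.0, 518.0], [274.0, 502.0]]
55 [[275.0, 530.0], [279.0, 521.0], [284.0, 504.0]]
57 [[279.0, 530.0], [283.0, 521.0], [288.0, 505.0]]
59 [[283.0, 531.0], [287.0, 522.0], [292.0, 505.0]]
63 [[291.0, 533.0], [295.0, 524.0], [300.0, 507.0]]
65 [[295.0, 534.0], [299.0, 525.0], [303.0, 508.0]]
70 [[305.0, 536.0], [308.0, 527.0], [313.0, 510.0]]
73 [[311.0, 537.0], [314.0, 528.0], [319.0, 511.0]]
80 [[324.0, 540.0], [328.0, 531.0], [333.0, 514.0]]
87 [[338.0, 544.0], [342.0, 535.0], [346.0, 517.0]]
```

View pics/s3c.png

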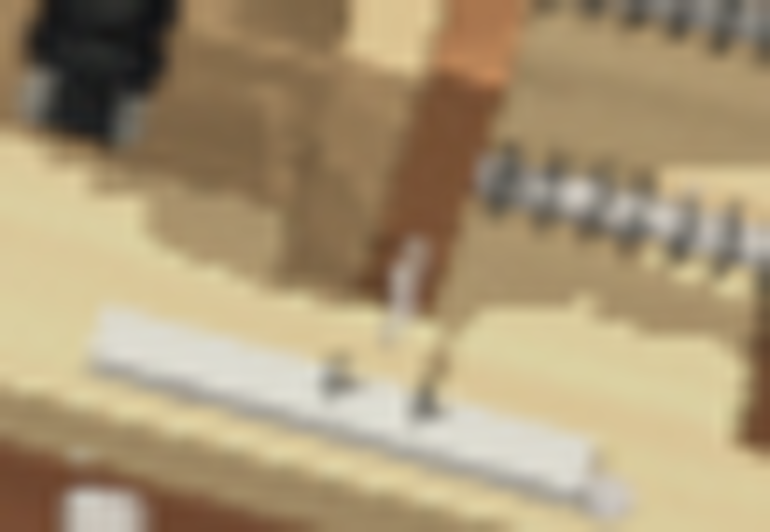

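Wrist geometry puts the travel at about 19.5 mm and the force reads about 9.5–10 N. In the enlarged scene crop, the pointer's line (415,240)→(388,340) runs midway between the pins at (340,380) and (425,405). I'll hold, check that it's steady and hand in.

Run:
```python
from h import *
from bench import env, monitor, job
env.hold(.3); rep("hold",env,monitor)
print(job.hand_in())
```

```text
hold 16.12 jig [-0.0013  0.0071  0.0302] Fpush 9.24 Fz 4.89 grip 37.2
the job is handed in; nothing more can be done
None
```

The job is handed in at 16 s: the bracket sits on the bed, square and within about 0.3 mm of centre, gripped at 37 N and still pressing the fence at a measured 9.2 N (about 19.5 mm of travel), with the pointer about midway between the pins.

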